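# Turn the recipe book's springy divider and hold the page open

## Robot

A 6-joint arm with a two-finger parallel gripper is mounted at the origin on a cart in front of the work surface, level with it; the furniture and walls round the work are solid. World frame = base frame: x ahead of the robot, y to its left, z up, the work surface at z = 0. Lengths are in m, angles in rad, forces in N, time in s.
With the tool pointing down it reaches from about 0.35 to 1 m from the base axis. Payload 7.1 kg.
Tool frame: the origin (TCP) lies between the finger pads; the fingertips stand ahead of it and the grasp point (between the pads) lies 5 mm behind it (robot.tcp_to_tips is the z of the fingertips in the tool frame, in m); z points along the fingers, x is the direction in which the jaws open and shut, and the axes are right-handed (so a half turn about z gives the same grasp; the last joint's range is limited). The gripper opens to 85 mm and grips with 20 to 120 N. Pads are 22 mm wide; open, the fingers measure 114 mm over their backs; the gripper's body (76 mm by 85 mm) begins 54 mm behind the grasp point. The pads swing forward as they close: fully open they stand 13 mm farther back than shut.
Start: joints at [-1.281, 0.423, 1.63, -0, 1.089, -0.019], TCP at [0.19, -0.595, 0.245] pointing down, gripper open.
Joint ranges: [-3, 3], [-0.9, 2.11], [0.09, 2.58], [-1.31, 4.45], [0.11, 2.69], [-2.54, 2.54]. Speed limits (rad/s): [2.39, 2.39, 3.01, 3.14, 3.14, 3.14].

## Interface

Orientations are given as [roll, pitch, yaw] about the fixed x, y, z axes, in that order (R = Rz(yaw) Ry(pitch) Rx(roll)).
In Python, from station import robot gives the robot as it stands. Calls block until the motion is done:
- robot.goto(position, orientation): joint-space move of the TCP to a pose.
- robot.servo_line(position, frame=None, velocity=0.15, contact_N=None): straight line of the TCP; frame=None keeps the orientation; velocity is the mean speed in m/s. With contact_N (N) it stops when the force on the tool has changed by that much, and returns True; else False.
- robot.set_joints(angles): joint-space move.
- robot.set_gripper(opening): finger opening in m; the grip force is fixed at half the most; returns when the fingers have stopped.
- robot.sleep(seconds).
- robot.inverse_kinematics(position, orientation): joint angles nearest the present ones, or None.
- robot.get_state(): the state.
- robot.grab_frame(name): name is "side" or "top"; returns a dict with "frame" (480x640x3 uint8, blue, green, red), "camera_matrix" (3x3 intrinsics, pixels), "rvec" (rotation vector, rad) and "tvec" (3), from world to camera coordinates, as OpenCV has them. Camera axes: x right, y down, z forward; pixel columns grow to the right and rows downward; lengths in m; the calibration is good to about 2 mm. A picture is of the moment at which its call begins. There is no depth.
A pose or a line that the arm cannot do raises robot.Unreachable and nothing moves.
- robot.job_done(): hands the job in, once; it reports no verdict.
The state is a dict: "time_s": time; "joint_pos": joint angles; "qvel": joint speeds; "joint_efforts": joint torques, N m; "tcp_pos": TCP position; "eef_rot": TCP orientation; "contact_force": force on the tool from outside, world axes, zero at the start; "moment": the same for the moment, N m; "width": finger opening in m.
Only numpy, scipy, OpenCV 4.12 (cv2) and the standard library are available. Lean on these libraries where they do the work, as an engineer would, in place of code of your own. Each camera call takes 0.05 s, during which the arm holds its last target. There are 200 camera calls.

## Task

The wire-bound recipe book lies open with a tin standing on its left page as a weight. With the fingertips only, push the tin off the book so that it stands upright on the worktop, then turn the stiff green divider with the red tab over the wire spine onto the left page. It springs up when let go, so press it down flat with gentle force and finish while still holding it down; do not lift or drag the book or the tin, and leave everything else where it is.

Things in the scene. Friction and masses are not known exactly. Their poses are not given: they have to be found in the camera images.
- recipe_book: Open recipe book with dark teal cover, 222 mm along the spine and 324 mm across, loose, about 1.1 kg. Origin on the worktop under the middle of the spine; its x axis runs along the spine away from the reader, y to the left page, z up. Both white pages are 14 mm above the worktop and reach 152 mm to either side of the spine; the cover reaches 162 mm.
- spine_mid (a point): Middle of the wire spine, on the hinge axis of the divider, 16 mm above the worktop. The wire loops stand 29 mm above the worktop.
- left_page (a point): Centre of the left page's surface, 14 mm above the worktop, 80 mm left of the spine.
- divider (a joint): Angle of the stiff pale green divider leaf about the spine: 0 flat on the right page, pi/2 upright, pi (3.14) flat on the left page. The binding is springy: left alone, the leaf stands off the page by about 0.3 rad on either side; from there to upright it falls back to the side it leans to. Pressing it flat takes under 1 N at its free edge.
- divider_edge (a point): Middle of the divider's free edge, half-way through its thickness; it moves with the divider. The leaf is 3 mm thick, 206 mm along the spine, reaches 155 mm from the hinge axis and weighs 0.125 kg; standing off by 0.3 rad this edge is about 47 mm above the page. Axes turn with the leaf and equal the book's axes at joint value 0.
- divider_tab (a point): Centre of the red index tab on the divider's free edge (tab 50 mm long, standing 15 mm out from the edge, centred 62 mm from the middle towards the far end); it moves with the divider.
- tin: Flat round food tin, 86 mm across, 40 mm high, about 0.23 kg, loose, standing on the left page. Origin at the centre of its underside, z axis up.
- tin_mid (a point): Centre of the tin, 20 mm above its underside.
- salt_shaker: Glass salt shaker, 44 mm across, 90 mm high, loose, behind the book: leave alone. The other things round about (mug, bowl, scissors, jars, glasses, board) are to be left alone too.
- lemon: Lemon, 78 mm long, lying loose on the chopping board far left: leave alone.
- garlic: Bulb of garlic, about 52 mm across and 53 mm high, loose, beside the bowl at the right: leave alone.
Mind the look-alikes: they are no part of the job. There is more than one size of the tin; the one meant has the size given above.

How it is judged:
By the outcome, as a careful person would: the job done as asked, in the order asked, and still so for the second after the job is handed in, while the arm keeps its last pose, push and grip.
It also fails if it takes over 58 s, if anything falls off the work surface, if the arm or the gripper's body presses on something with over 40 N, if the wrist force passes 120 N, or if a joint passes its speed limit or range.

## Working session

There is one attempt and no reset: what is moved stays moved. The work goes in short steps, each a Python script; the robot and the scene stay as the last script left them, time stands still between calls to the robot, and variables do not carry over. Pictures are saved under pics/ and viewed, on a budget of 10 in all, crops included, one or two more only if the job needs it, and the job is handed in when it is done.

```bash
mkdir -p pics; ls; python3 - <<'E'
from station import robot
import cv2
for n in("top","side"):
    f=robot.grab_frame(n); cv2.imwrite(f"pics/{n}0.png",f["frame"]); print(f["camera_matrix"],f["rvec"],f["tvec"])
s=robot.get_state();print(s,robot.tcp_to_tips)
E
```

```text
pics
[[476.67420377   0.         323.15276177]
 [  0.         476.67420377 234.08589857]
 [  0.           0.           1.        ]] [ 2.10706041 -2.14559887  0.19795617] [-0.00367163  0.50281802  1.04635122]
[[437.47566858   0.         314.02551397]
 [  0.         437.47566858 237.20586893]
 [  0.           0.           1.        ]] [ 0.39620898 -2.6544878   1.30710771] [0.5011692  0.1444063  1.06170505]
{'time_s': 0.1, 'joint_pos': array([-1.28099870e+00,  4.23784742e-01,  1.63060740e+00, -2.88019252e-05,
        1.08859733e+00, -1.90078816e-02]), 'qvel': array([ 0.00060806, -0.00357852, -0.00088552,  0.00038996, -0.0016659 ,
       -0.00122983]), 'joint_efforts': array([-2.86419126e-04, -5.58428478e+01, -2.82444102e+01, -6.63524975e-05,
        2.98368272e-03,  3.59980197e-05]), 'tcp_pos': array([ 0.18982837, -0.59497896,  0.24461315]), 'eef_rot': array([-3.14159160e+00,  1.39705303e-03, -1.26197745e+00]), 'contact_force': array([-1.02573007, -0.18047099, -0.78568453]), 'moment': array([-0.01556275, -0.01711761,  0.05049812]), 'width': 0.08528371792029779} 0.014
```

View pics/top0.png

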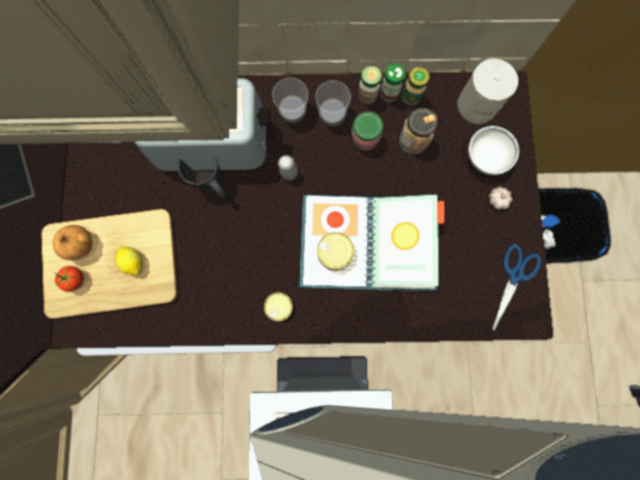

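View pics/side0.png

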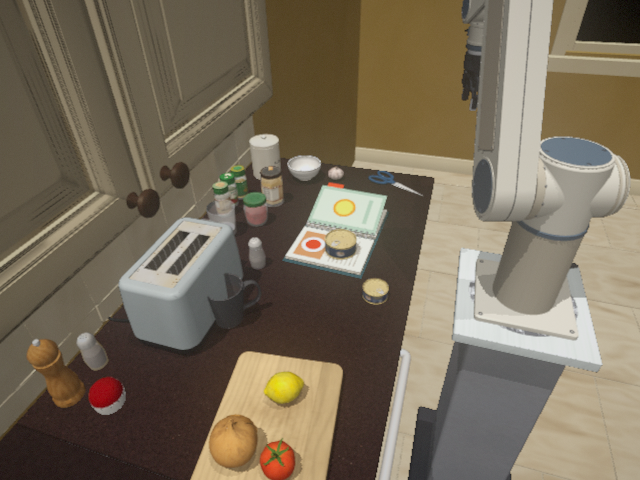

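The top view shows the book spanning (302,196)–(439,290). The 86 mm tin is on the left page at about (335,252), and a smaller look-alike tin stands on the worktop at (278,307). The tab is at (441,212). The side view agrees and shows clear worktop to the left of the book. I'll zoom in to measure.

```bash
cat > h.py <<'E'
import numpy as np, cv2
from scipy.spatial.transform import Rotation as R
from station import robot
def cam(n):
    f=robot.grab_frame(n); return f["frame"],f["camera_matrix"],cv2.Rodrigues(f["rvec"])[0],np.ravel(f["tvec"]),f["rvec"]
def back(uv,z,K,Rc,t):
    C=-Rc.T@t; d=Rc.T@np.linalg.inv(K)@np.array([uv[0],uv[1],1.]); return C+d*(z-C[2])/d[2]
E
python3 - <<'E'
from h import *
im=cv2.imread("pics/top0.png")[182:322,262:452]
cv2.imwrite("pics/crop1.png",cv2.resize(im,None,fx=4.2,fy=4.2,interpolation=cv2.INTER_CUBIC))
E
```

```text
(no output)
```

View pics/crop1.png

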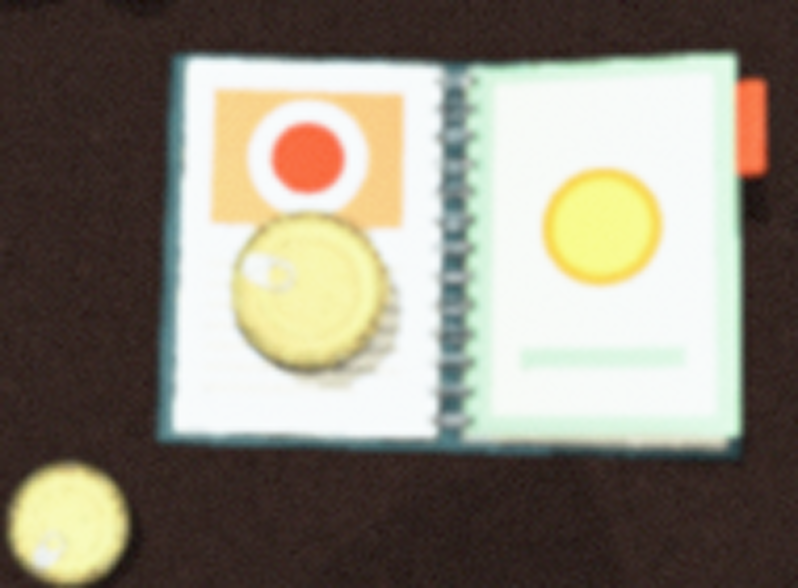

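```bash
python3 - <<'E'
from h import *
_,K,Rc,t,_=cam("top")
P=lambda c,z: back((262+c[0]/4.2-.4,182+c[1]/4.2-.4),z,K,Rc,t)
a,b=P((185,58),.014),P((172,432),.014)
A,B=P((174,54),.008),P((158,440),.008)
e1,e2=P((737,54),.062),P((741,437),.062)
T=P((309,291),.054); S=P((69,523),.03)
w=np.linalg.norm(P((232,291),.054)-P((386,291),.054))
print(a,b,np.linalg.norm(a-b),'cover',A,B,np.linalg.norm(A-B),'leaf',e1,e2,np.linalg.norm(e1-e2)); print('tin',T,w,'small',S)
for p,q in((a,b),(A,B),(e1,e2)): d=p-q; print('yaw',np.arctan2(d[1],d[0]))
yaw=np.mean([np.arctan2((p-q)[1],(p-q)[0]) for p,q in((A,B),(e1,e2))])
x=np.array([np.cos(yaw),np.sin(yaw),0]);y=np.array([-x[1],x[0],0])
for n,p,o in(('page',(a+b)/2,.152),('cover',(A+B)/2,.162),('leaf',(e1+e2)/2,-.148)): print(n,p-o*y)
s1,s2=P((456,75),.029),P((452,430),.029);print('spine',s1,s2,(s1+s2)/2)
E
```

```text
[0.60366476 0.02732128 0.014     ] [0.39090606 0.03693317 0.014     ] 0.2129757089187249 cover [0.60777653 0.03380051 0.008     ] [0.38710069 0.04497738 0.008     ] 0.22095870356278965 leaf [ 0.58747311 -0.27571679  0.062     ] [ 0.37904669 -0.26494408  0.062     ] 0.20870463705251138
tin [ 0.46211537 -0.03921635  0.054     ] 0.08289557490445319 small [0.34173819 0.09227113 0.03      ]
yaw -0.04514674290190526
yaw -0.050605108576745675
yaw -0.05163997922472634
page [ 0.48951817 -0.11967419  0.014     ]
cover [ 0.48916037 -0.12239941  0.008     ]
leaf [ 0.49082274 -0.12252379  0.062     ]
spine [ 0.58698755 -0.1253482   0.029     ] [ 0.3880451  -0.11597256  0.029     ] [ 0.48751633 -0.12066038  0.029     ]
```

```bash
cat >> h.py <<'E'
yaw=-0.05; O=np.array([.490,-.122,0])
Rb=R.from_euler('z',yaw)
W=lambda x,y,z: O+Rb.apply([x,y,z])
down=[np.pi,0,yaw]
def st(m=''):
    s=robot.get_state(); p=Rb.inv().apply(s["tcp_pos"]-O); print(m,round(s["time_s"],2),p.round(4),s["contact_force"].round(2),round(s["width"],4))
E
python3 - <<'E'
from h import *
robot.set_gripper(.056)
x=-.032
robot.goto(W(x,.031,.13),down); st('above')
print(robot.servo_line(W(x,.031,.036),velocity=.08,contact_N=4)); st('low')
f=robot.grab_frame("side")["frame"]
cv2.imwrite("pics/s1.png",cv2.resize(f[160:320,260:440],None,fx=4,fy=4,interpolation=cv2.INTER_CUBIC)[:600])
E
```

```text
above 2.66 [-0.0317  0.0303  0.1302] [-0.27 -0.01  0.98] 0.056
False
low 3.98 [-0.0316  0.0309  0.0364] [-0.33  0.36  0.25] 0.0562
```

View pics/s1.png

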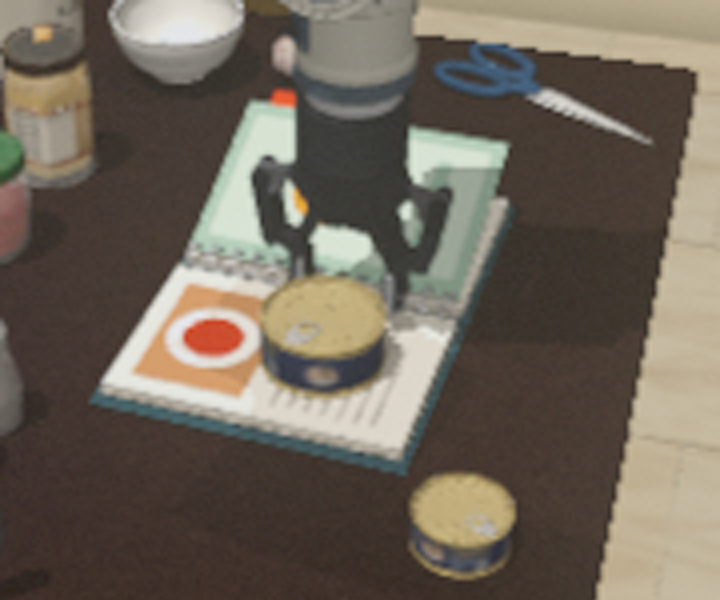

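The fingers are behind the tin, with the tips at about (300,270) and (402,300), clear of the wire. Now I'll push.

```bash
python3 - <<'E'
from h import *
for y,x in((.08,-.028),(.12,-.024),(.16,-.02),(.203,-.016)):
    robot.servo_line(W(x,y,.034),velocity=.06); st()
robot.servo_line(W(-.016,.185,.034),velocity=.06); st('back')
robot.servo_line(W(-.016,.17,.16),velocity=.15)
robot.goto(W(-.016,-.1,.22),down)
for n in("top","side"):
    f=robot.grab_frame(n)["frame"]; f=f[160:330,250:450] if n=="top" else f[160:320,260:440]
    f=cv2.resize(f,(395,336) if n=='top' else (400,336),interpolation=cv2.INTER_CUBIC)
    cv2.imwrite(f"pics/{n}2.png",f)
cv2.imwrite("pics/both2.png",np.hstack([cv2.imread("pics/top2.png"),cv2.imread("pics/side2.png")]))
E
```

```text
5.0 [-0.0277  0.0809  0.0341] [ 0.82 -0.46  1.26] 0.056
 5.82 [-0.0242  0.1203  0.0339] [-0.95  0.09 -0.9 ] 0.0562
 6.63 [-0.02    0.1602  0.034 ] [ 0.27 -0.93  0.38] 0.0561
 7.5 [-0.016   0.2031  0.034 ] [ 0.16 -1.13  0.06] 0.056
back 7.95 [-0.016   0.1844  0.034 ] [-0.29 -1.22 -0.71] 0.0559
```

View pics/both2.png

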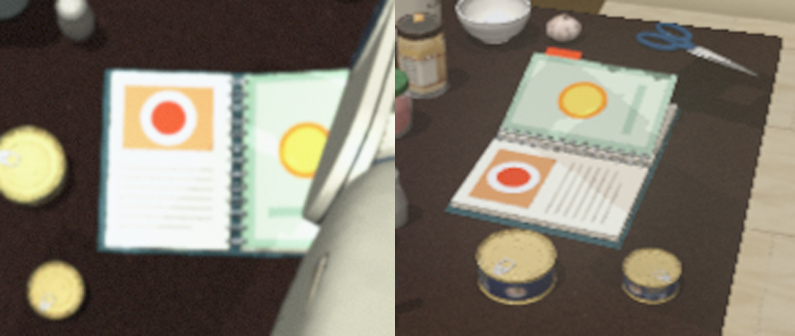

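The tin stands upright on the worktop at (30,165), well clear of the book, and the book hasn't moved. Next I'll plan the sweep for the leaf.

```bash
cat >> h.py <<'E'
def pose(al,x,y,z):  # tip at book (x,y,z), tool tilted: al above horizontal, pointing to +y
    return W(x,y-.014*np.cos(al),z+.014*np.sin(al)), [-(np.pi/2+al),0,yaw]
HX=-.03
arc=lambda ph,r=.128: (HX,-r*np.cos(ph),.016+r*np.sin(ph))
E
python3 - <<'E'
from h import *
for d in(35,45,55):
    al=np.radians(d)
    for p in [(HX,-.26,.12),(HX,-.20,.034),arc(.14),arc(.8),arc(1.5),arc(1.95)]:
        q=robot.inverse_kinematics(*pose(al,*p)); print(d,np.round(p,3),None if q is None else np.round(q,2))
E
```

```text
35 [-0.03 -0.26  0.12] [-0.98  0.9   1.37  0.52  1.71 -1.09]
35 [-0.03  -0.2    0.034] [-0.93  0.97  1.47  0.55  1.53 -1.15]
35 [-0.03  -0.127  0.034] [-0.86  0.93  1.61  0.61  1.43 -1.16]
35 [-0.03  -0.089  0.108] [-0.82  0.79  1.69  0.63  1.47 -1.11]
35 [-0.03  -0.009  0.144] [-0.72  0.68  1.82  0.71  1.42 -1.07]
35 [-0.03   0.047  0.135] [-0.64  0.67  1.89  0.77  1.34 -1.08]
45 [-0.03 -0.26  0.12] [-0.95  0.81  1.44  0.45  1.55 -1.07]
45 [-0.03  -0.2    0.034] [-0.9   0.89  1.55  0.5   1.37 -1.12]
45 [-0.03  -0.127  0.034] [-0.82  0.84  1.68  0.56  1.28 -1.12]
45 [-0.03  -0.089  0.108] [-0.78  0.7   1.75  0.58  1.33 -1.06]
45 [-0.03  -0.009  0.144] [-0.67  0.59  1.86  0.64  1.29 -1.  ]
45 [-0.03   0.047  0.135] [-0.59  0.58  1.93  0.71  1.21 -0.99]
55 [-0.03 -0.26  0.12] [-0.92  0.73  1.52  0.39  1.4  -1.03]
55 [-0.03  -0.2    0.034] [-0.86  0.81  1.63  0.44  1.2  -1.07]
55 [-0.03  -0.127  0.034] [-0.78  0.76  1.75  0.5   1.11 -1.06]
55 [-0.03  -0.089  0.108] [-0.73  0.62  1.8   0.5   1.18 -0.98]
55 [-0.03  -0.009  0.144] [-0.61  0.51  1.9   0.56  1.15 -0.9 ]
55 [-0.03   0.047  0.135] [-0.52  0.5   1.96  0.62  1.08 -0.88]
```

```bash
python3 - <<'E'
from h import *
al=np.radians(40)
robot.set_gripper(0)
robot.goto(*pose(al,HX,-.26,.12)); st('hover')
L=lambda p,**k: robot.servo_line(pose(al,*p)[0],**k)
print(L((HX,-.205,.033),velocity=.12,contact_N=5)); st('right')
print(L((HX,-.132,.033),velocity=.06,contact_N=4)); st('under')
f=robot.grab_frame("side")["frame"]
cv2.imwrite("pics/s3.png",cv2.resize(f[120:300,260:460],None,fx=3.3,fy=3.3,interpolation=cv2.INTER_CUBIC))
E
```

```text
hover 11.5 [-0.0305 -0.2711  0.1281] [-0.16  1.19  0.43] -0.0003
False
right 12.51 [-0.0295 -0.2163  0.0426] [-0.12  0.01  0.01] 0.0001
False
under 13.88 [-0.0299 -0.1431  0.042 ] [0.09 0.68 1.1 ] 0.0001
```

View pics/s3.png

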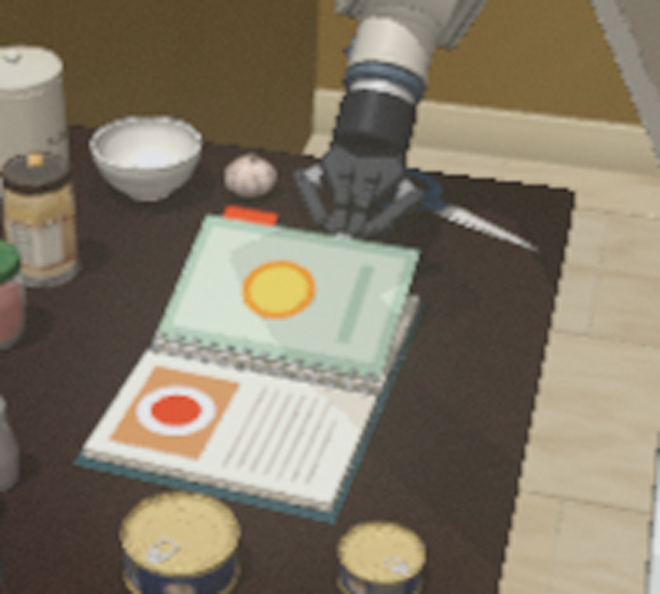

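The fingertips are under the free edge at about (345,235), clear of the garlic and scissors. Next comes the sweep over the top.

```bash
python3 - <<'E'
from h import *
al=np.radians(40)
L=lambda p,**k: robot.servo_line(pose(al,*p)[0],**k)
for ph in np.arange(.35,1.96,.2):
    L(arc(ph),velocity=.07); st(f'{ph:.2f}')
robot.sleep(.4)
L((HX,-.05,.20),velocity=.15)
f=robot.grab_frame("side")["frame"]
cv2.imwrite("pics/s4.png",cv2.resize(f[120:300,260:460],None,fx=3.3,fy=3.3,interpolation=cv2.INTER_CUBIC))
E
```

```text
0.35 14.49 [-0.0298 -0.131   0.0693] [-0.16 -0.28  0.5 ] 0.0002
0.55 15.01 [-0.0299 -0.1199  0.0923] [ 0.36  0.17 -0.01] -0.0003
0.75 15.53 [-0.0299 -0.1043  0.1126] [-0.23 -0.19 -0.27] -0.0002
0.95 16.04 [-0.0299 -0.085   0.1294] [-0.71  0.09 -0.27] -0.0
1.15 16.56 [-0.0299 -0.0627  0.1421] [-0.28 -0.55 -1.03] 0.0002
1.35 17.07 [-0.03   -0.0385  0.15  ] [ 0.84 -0.15 -0.98] -0.0
1.55 17.59 [-0.03  -0.013  0.153] [ 0.79 -0.41 -0.49] -0.0002
1.75 18.11 [-0.0301  0.0125  0.1509] [-0.14  0.59  0.66] -0.0
1.95 18.62 [-0.0301  0.037   0.1438] [-0.3  -0.78 -0.53] 0.0
```

View pics/s4.png

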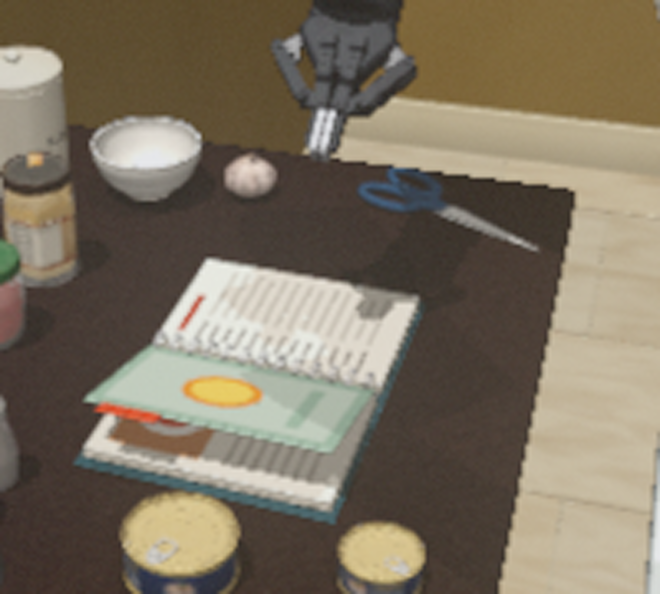

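The leaf has gone over and is standing off the left page, with its tab at about (130,412). Now I'll press it down from above near the free edge.

```bash
python3 - <<'E'
from h import *
robot.goto(W(0,.0,.22),down); robot.goto(W(0,.135,.13),down)
def fz(): return np.mean([ (robot.sleep(.02),robot.get_state()["contact_force"][2])[1] for _ in range(20)])
f0=fz(); print('f0',f0)
robot.servo_line(W(0,.135,.040),velocity=.06,contact_N=6); st(); print(fz()-f0)
z=.036
while z>.024:
    robot.servo_line(W(0,.135,z),velocity=.03); f=fz()-f0; print(round(z,4),round(f,2))
    if f>2.5: break
    z-=.001
st()
ff=[]
for n in("top","side"):
    f=robot.grab_frame(n)["frame"]; f=f[160:330,250:450] if n=="top" else f[170:310,270:410]
    ff.append(cv2.resize(f,(400,400),interpolation=cv2.INTER_CUBIC))
cv2.imwrite("pics/both5.png",np.hstack(ff))
E
```

```text
f0 0.01790386864688257
 23.44 [0.0002 0.135  0.0403] [-0.28  0.86  0.12] -0.0001
0.2518498178149973
0.036 0.29
0.035 0.16
0.034 0.05
0.033 0.05
0.032 0.09
0.031 4.99
 27.31 [1.00e-04 1.35e-01 3.13e-02] [-0.35  0.49  5.26] -0.0001
```

View pics/both5.png

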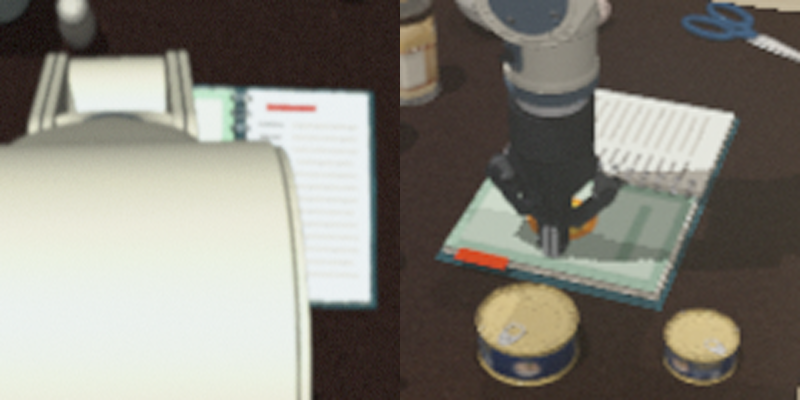

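The leaf lies flat, and contact came at a tip height of 17 mm, close to the expected leaf top of 17.5 mm. I'll ease the force a little and hand in.

```bash
python3 - <<'E'
from h import *
robot.servo_line(W(0,.135,.0312),velocity=.01)
f=np.mean([ (robot.sleep(.02),robot.get_state()["contact_force"][2])[1] for _ in range(30)]); print(f)
if f<2: robot.servo_line(W(0,.135,.0310),velocity=.01)
st(); robot.job_done()
E
```

```text
4.822605655288391
 28.16 [1.00e-04 1.35e-01 3.13e-02] [-0.52  0.71  5.41] -0.0003
the job is handed in; nothing more can be done
```

The job is done and handed in at 28 s, with the closed fingertips still holding the green divider flat on the left page.

- **Tin:** I pushed it off the left edge of the book with the fingertips only. The pictures show it upright on the worktop, clear of the book and of the smaller look-alike tin. I compared one book corner before and after the push, and it had not moved visibly.
- **Divider:** I lifted it from under its free edge, swept it past upright over the wire spine, and it came to rest standing off the left page. I then pressed it down near the free edge.
- **Last checks:** The final side picture shows the leaf flat. Contact came with the fingertips about 17 mm above the worktop, against an expected leaf top of 17.5 mm.
- **Pressing force:** It is about 5 N, more than the 2–3 N I aimed for. A 0.2 mm easing move did not lower it noticeably.
- **Not verified:** The arm hid most of the left page from the top camera at the end, so flatness rests on the side picture and the contact height.

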